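# Clamp the shoe-cream jar and unscrew its cap

## Robot

A 6-joint arm with a two-finger parallel gripper is mounted at the origin on the work surface. World frame = base frame: x ahead of the robot, y to its left, z up, the work surface at z = 0. Lengths are in m, angles in rad, forces in N, time in s.
With the tool pointing down it reaches from about 0.325 to 0.875 m from the base axis. Payload 4.4 kg.
Tool frame: the origin (TCP) lies at the very end of the fingers, on their centre line; the grasp point (between the pads) lies behind it (bot.hold_point_z is the z of the grasp point in the tool frame, in m); z points along the fingers, x is the direction in which the jaws open and shut, and the axes are right-handed (so a half turn about z gives the same grasp; the last joint's range is limited). The gripper opens to 85 mm and grips with 20 to 120 N. Pads are 22 mm wide; open, the fingers measure 114 mm over their backs; the gripper's body (76 mm by 85 mm) begins 54 mm behind the grasp point. The pads swing forward as they close: fully open they stand 13 mm farther back than shut.
Start: joints at [-1.256, 0.207, 1.542, -0, 1.393, -0.15], TCP at [0.258, -0.514, 0.231] pointing down, gripper open.
Joint ranges: [-2.73, 2.73], [-0.86, 2.22], [0.23, 2.46], [-1.11, 4.25], [0.08, 2.63], [-2.82, 2.82]. Speed limits (rad/s): [2.79, 2.79, 3.14, 3.14, 3.14, 3.14].

## Interface

Orientations are given as a unit quaternion [w, x, y, z].
In Python, from cell import monitor, cams, finish_job, bot gives the robot as it stands.
- The arm moves only by the tool drive_tool, never from a script. Its arguments are lists of equal length, an entry for each row: "linear": the shift along the tool's x, y, z in m, a list of three; "dr": the turn, a rotation vector about the tool's x, y, z in rad, a list of three. A call has 1 to 5 rows; each row is the pose to reach, as a shift and turn from the pose commanded when the call began, along the tool's axes at that moment; what a row does not reach only later rows make up. A row lasts 1/10 s, in which the tool goes at most 50 mm and 8.59 degrees, less where a joint would pass 70% of its speed; a pose out of reach is approached as far as the arm can. A call with a gripper value outside its range is refused whole. "jaw" is the closure, from -1 (fully open) to 1 (shut), so that 0 is half open, set as the call begins (left out, the last holds). The fingers move at their own pace and stop on an object; the grip force is fixed at half the most. Time passes only in rows, so rows that repeat a pose let the fingers close. It gives the time, the measured TCP pose, the force and the opening at its end, in the units of the state.
- monitor.get_obs(): the state, without advancing time (a new reading comes with each control period).
- cams.grab_frame(name): name is "scene" or "top"; returns a dict with "frame" (400x640x3 uint8, blue, green, red), "fx", "fy", "cx", "cy" (pixels), "k1" (the pictures are not rectified: a ray, as slopes to the right and down, at radius r is drawn at 1 + k1 r^2 times it, then the intrinsics apply), "T" (4x4, takes a point from camera to world coordinates). Camera axes: x right, y up, looking along -z (the intrinsics and any distortion apply to the point x, -y, -z); pixel columns grow to the right and rows downward; lengths in m; the calibration is good to about 2 mm. A picture is of the moment at which its call begins. There is no depth.
- finish_job(): hands the job in, once; it reports no verdict.
The state is a dict: "clock": time; "q": joint angles; "qd": joint speeds; "joint_efforts": joint torques, N m; "ee_pos": TCP position; "tool_rot": TCP orientation; "ft_force": force on the tool from outside, world axes, zero at the start; "wrist_torque": the same for the moment, N m; "grip_width": finger opening in m.
Only numpy, scipy, OpenCV 4.12 (cv2) and the standard library are available. Lean on these libraries where they do the work, as an engineer would, in place of code of your own. Each camera call takes 0.05 s, during which the arm holds its last target.

## Task

The white eight-sided shoe-cream jar stands loose in the jar clamp on the ledge. First swing the clamp lever round until it lies along the raised white line on the base plate, so that the jaw braces the jar, and leave it there; then unscrew the jar's tight aluminium cap anticlockwise, stop turning once it comes free (do not turn on to the far stop), and lift it level straight up until it is clear of the jar's mouth by one to four centimetres. Finish while still holding the cap there in the gripper, with the jar still standing braced in the clamp, and do not disturb the other things on the ledge.

Things in the scene. Friction and masses are not known exactly. Their poses are not given: they have to be found in the camera images.
- clamp: Jar clamp screwed to the ledge: grey steel plate 180 x 270 x 12 mm. Origin on its underside, below the centre of a clamped jar; z up. Plate spans x -115..65, y -65..205 mm. Fixed stop (60 mm wide, top 56 mm above the ledge) with its face at y = -30 mm; the sliding jaw (same size) comes from +y, face at y = 43 mm with the lever at 0, 31 mm at the line.
- lever (a joint): Clamp lever angle (rad) about its upright pivot, growing clockwise from above. 0: the lever points along the clamp's -x; 1.57: along its +y. The white line is at 1.25 (72 degrees): there the jaw has closed on the jar with 1.2 mm play; from about 1.38 on it squeezes the jar. Starts in 0..0.45, stays where left; stiff, 3 to 4 N at the post.
- lever_pivot (a point): The lever's pivot axis, at x = 0, y = 85 mm of the clamp, 13 mm above the ledge (fixed). The hub is 34 mm in diameter, its top 51 mm above the ledge.
- lever_post (a point): Centre of the top of the upright black post at the lever's free end: 14 mm in diameter, 90 mm from the pivot axis, top 89 mm above the ledge; it rises from the flat steel lever bar (14 mm wide, 33 to 43 mm above the ledge), so 46 mm of the post can be gripped from above or pushed.
- line_end (a point): Outer end of the raised white line (90 mm long, 5 mm wide, 2 mm high, radial from the pivot: 27 to 117 mm from the pivot axis) on the base plate. The lever is at the line when its post stands over the line.
- jar: White ceramic jar, loose, 0.45 kg, on the plate between stop and jaw: 60 mm square, corners cut to eight sides (main flats 40 mm, parallel to its x and y), shoulder 60 mm above the underside, neck and 2 mm foot 40 mm in diameter. Origin: centre of underside, z up. It starts 1.6 to 4.5 mm off the stop, turned up to 3 degrees; the jaw pushes it up to the stop. Unclamped, it can turn with the cap.
- cap: Aluminium twist-off cap, 56 mm in diameter, 25 mm tall, 50 g, on the jar in the clamp. Origin: centre of its lower edge, z up; seated it is 66 mm above the jar's underside, leaving 6 mm between cap edge and shoulder. x runs along the dark raised bar on top (44 mm long, 2 mm high) to the end with the dot. Yaw relative to the jar: 0 when fully tight, 0 to 0.4 rad at the start.
- cap_dot (a point): Rim of the cap's top on its +x side (dot end of the bar): 26 mm from the axis, 25 mm above the lower edge. Unscrewing is anticlockwise from above, 0.1 to 0.4 N m; the cap stays where left, so it can be regripped. Its lugs come free at about 1.7 rad (97 degrees) from tight, then the liner pushes it up 2 mm (14 to 18 N); at about 2.6 rad (148 degrees) it meets the far stop.
- cup: White ceramic cup, 76 mm in diameter, 85 mm tall, standing by the clamp's -y side, 130 to 150 mm from the jar's axis. Leave alone. Origin at its underside.
- carabiner: Aluminium carabiner, oval, 74 x 44 x 8 mm, lying on the clamp's plate near its +x edge, about 160 mm from the jar towards +y. Leave alone. Origin at its centre, underside.
- clear_box: Empty clear plastic box 130 x 100 x 60 mm. Leave alone. Origin at its underside.
- brush: Shoe brush 150 x 45 x 42 mm. Leave alone. Origin at its underside.
- tin: Flat round metal tin, 74 mm in diameter, 24 mm tall. Leave alone. Origin at its underside.
- round_jar: Another, round white jar with an aluminium cap, 60 mm in diameter, 85 mm tall, standing on the ledge, not in the clamp. Leave alone. Origin at its underside.
- jar_mouth (a point): Centre of the jar's mouth, 84 mm above the jar's underside. A rubber liner in it stands up to 88 mm under the seated cap; it is sprung and rises to 90 mm when the cap comes free.
Mind the look-alikes: they are no part of the job. What is shaped like the cap but brown or green is not meant.

How it is judged:
On the way, in this order (a step that is already met when the one before it is completed fails the run):
1. the lever is at the raised line while the cap is still screwed on (value of joint lever between 1.14 and 1.36 rad and x of cap_dot in the frame of jar above 0.017 m and z of cap in the frame of jar below 0.069 m), for 0.2 s.
2. with the lever at the line, the cap has been unscrewed until its lugs are free, still on the neck (value of joint lever between 1.14 and 1.36 rad and x of cap_dot in the frame of jar below 0 m and y of cap_dot in the frame of jar above 0.01 m and z of cap in the frame of jar below 0.076 m), for 0.05 s.
At the end, for the whole second after the job is handed in: Gripper holds the cap still and level (11 deg), within 20 mm of the jar's axis, its edge 90-135 mm above the jar's underside (6-51 mm clear of the mouth), not touching the jar; lever at 1.14-1.36 rad; jar upright on the plate, square in the clamp (7 deg), within 20 mm of its middle (z of cap in the frame of jar between 0.09 and 0.135 m and horizontal distance between cap and jar below 0.02 m and angle between cap's own z axis and vertical below 0.2 rad and contact force between the fingers and cap above 2 N and contact force between cap and jar below 0.05 N and linear speed of cap below 0.03 m/s and value of joint lever between 1.14 and 1.36 rad and z of jar in the frame of clamp below 0.015 m and x of jar in the frame of clamp between -0.02 and 0.02 m and angle between the x axis of jar and the x axis of clamp, either way round below 0.12 rad and angle between jar's own z axis and vertical below 0.1 rad and linear speed of jar below 0.02 m/s); the arm keeps its last pose, push and grip.
It fails at once if the cap is turned on to the far stop after coming free (more than about 2.45 rad, 140 degrees, from tight) (x of cap_dot in the frame of jar below -0.02 m and z of cap in the frame of jar below 0.074 m).
It fails at once if the jar is pulled up off the plate or tipped (z of jar in the frame of clamp above 0.022 m or angle between jar's own z axis and vertical above 0.2 rad).
It fails at once if another thing on the ledge is disturbed (moved more than 25 mm) (distance of any of cup, carabiner, clear_box, brush, tin, round_jar from where it was at the start of the episode above 0.025 m).
It also fails if it takes over 51 s, if anything falls off the work surface, if the arm or the gripper's body presses on something with over 40 N, if the wrist force passes 120 N, or if a joint passes its speed limit or range.

## Working session

There is one attempt and no reset: what is moved stays moved. The work goes in short steps, Python scripts to look and compute and a tool call to move; the robot and the scene stay as the last step left them, time stands still between calls to the robot, and variables do not carry over. Pictures are saved under pics/ and viewed, and the job is handed in when it is done.

Besides the shell and the picture viewer there is one more tool, called by a JSON object that holds its "api" and its "payload". drive_tool: Moves the arm, as the interface text tells. Its arguments: {"type":"object","properties":{"linear":{"type":"array"},"dr":{"type":"array"},"jaw":{"type":"number"}},"required":["linear","dr"]}

```bash
ls; mkdir -p pics; python3 - <<'E'
from cell import monitor, cams, finish_job, bot
import cv2
o=monitor.get_obs(); print(o); print(bot.hold_point_z)
for n in ("scene","top"):
    f=cams.grab_frame(n); cv2.imwrite(f"pics/{n}0.png",f["frame"]); print(n,{k:f[k] for k in f if k!="frame"})
E
```

```text
pics
{'clock': 0.0, 'q': array([-1.25650838e+00,  2.07431826e-01,  1.54298142e+00,  6.37810824e-05,
        1.39350297e+00, -1.50516507e-01]), 'qd': array([-1.60416932e-04, -3.63043346e-05,  1.37208364e-03,  1.60588167e-03,
       -1.45471263e-03,  1.04567455e-03]), 'joint_efforts': array([-1.92613712e-03, -3.83038759e+01, -2.91598248e+01, -4.24063592e-04,
        1.05796626e-02,  1.07554047e-05]), 'ee_pos': array([ 0.2575021 , -0.51326029,  0.23010603]), 'tool_rot': array([-7.75488250e-04,  8.50951214e-01, -5.25243449e-01, -8.65641488e-04]), 'ft_force': array([ 0.33788726, -0.10526692,  0.38530433]), 'wrist_torque': array([0.02123883, 0.03260809, 0.06282233]), 'grip_width': 0.08559658420618256}
-0.0187
scene {'fx': 400.86728951951767, 'fy': 400.86728951951767, 'cx': 317.9468115227044, 'cy': 201.6950685367549, 'k1': -0.025799089596361575, 'T': array([[ 0.57762019, -0.63455358,  0.51351404,  1.15910777],
       [ 0.81614595,  0.43648112, -0.37866875, -0.48760731],
       [ 0.01614643,  0.63782912,  0.77000864,  0.99101369],
       [ 0.        ,  0.        ,  0.        ,  1.        ]])}
top {'fx': 434.24613749379716, 'fy': 434.24613749379716, 'cx': 322.82528267899255, 'cy': 193.66012534356074, 'k1': -0.04249333712771339, 'T': array([[-0.00721678,  0.98626647, -0.16500412,  0.35586603],
       [-0.99992202, -0.00543574,  0.01124292, -0.01688501],
       [ 0.0101916 ,  0.16507239,  0.9862288 ,  1.4474049 ],
       [ 0.        ,  0.        ,  0.        ,  1.        ]])}
```

View pics/scene0.png

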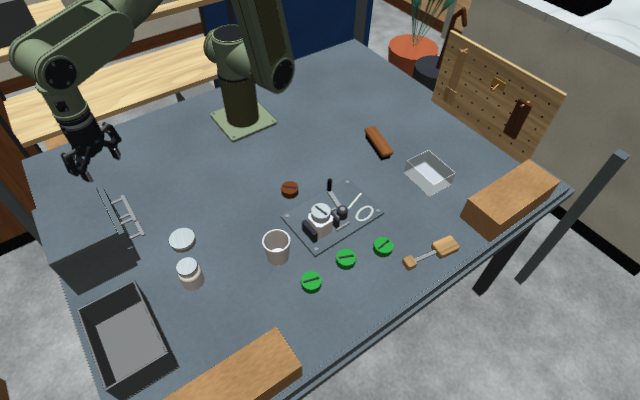

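View pics/top0.png

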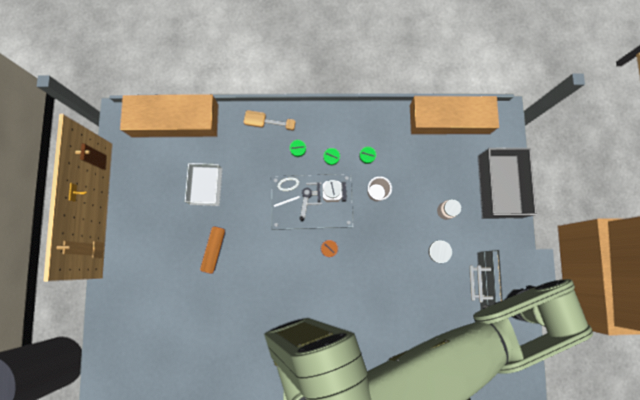

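The top view has world +x up and +y left. What could be mistaken for the target cap:
- capped jar in the clamp at (332,188)
- round jar at (450,208)
- tin at (440,252)
- brown cap at (330,248)
- green caps at (298,148), (331,156) and (368,155)

The description fits the one in the clamp at (332,188). I'll check it in a close crop.

```bash
python3 - <<'E'
import cv2
a=cv2.imread("pics/top0.png"); c=a[160:240,260:400]; cv2.imwrite("pics/top0c.png",cv2.resize(c,None,fx=5.5,fy=5.5,interpolation=cv2.INTER_CUBIC))
a=cv2.imread("pics/scene0.png"); c=a[165:260,255:395]; cv2.imwrite("pics/scene0c.png",cv2.resize(c,None,fx=5.5,fy=5.5,interpolation=cv2.INTER_CUBIC))
E
```

```text
(no output)
```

View pics/top0c.png

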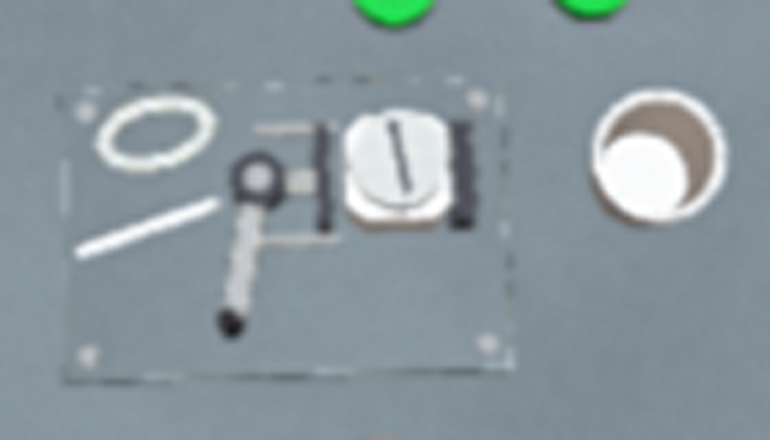

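View pics/scene0c.png

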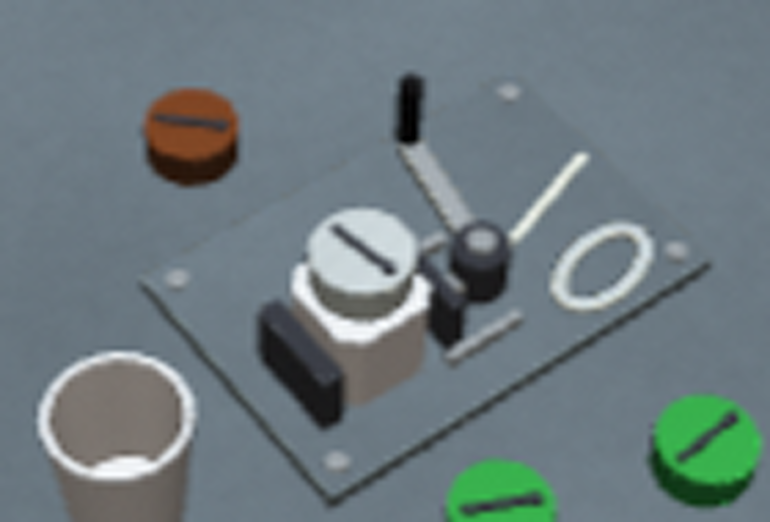

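The crop confirms the choice: the octagonal white jar with the aluminium cap stands between the two dark jaws, with the lever, post, white line and carabiner on its +y side. Next I measure by rays.

```bash
cat > h.py <<'E'
import numpy as np, cv2
from cell import monitor, cams, bot
def ray(f,u,v):
    K=np.array([[f["fx"],0,f["cx"]],[0,f["fy"],f["cy"]],[0,0,1.]])
    p=cv2.undistortPoints(np.array([[[u,v]]],float),K,np.array([f["k1"],0,0,0,0.]))[0,0]
    T=f["T"]; d=T[:3,:3]@np.array([p[0],-p[1],-1]); return T[:3,3],d/np.linalg.norm(d)
def onz(f,u,v,z):
    o,d=ray(f,u,v); return o+d*(z-o[2])/d[2]
def tri(r1,r2):
    A=np.stack([r1[1],-r2[1]],1); s=np.linalg.lstsq(A,r2[0]-r1[0],rcond=None)[0]
    a=r1[0]+s[0]*r1[1]; b=r2[0]+s[1]*r2[1]; return (a+b)/2,np.linalg.norm(a-b)
def meta(n):
    f=cams.grab_frame(n); return f
def cr(x,y,ox,oy,s=5.5): return (x+.5)/s-.5+ox,(y+.5)/s-.5+oy
E
python3 - <<'E'
from h import *
ft=cams.grab_frame("top"); fs=cams.grab_frame("scene")
import pickle; pickle.dump({k:{a:b for a,b in f.items() if a!="frame"} for k,f in(("top",ft),("scene",fs))},open("cal.pkl","wb"))
P={"cap":((399,157),(364,250),.105),"post":((230,318),(411,80),.089),"hub":((258,178),(482,239),.051),"lineout":((78,253),(587,156),.014),"linein":((217,203),(512,239),.014),"barA":((392,122),(335,229),.105),"barB":((408,193),(393,271),.105)}
for k,(t,s,z) in P.items():
    tu=cr(*t,260,160); su=cr(*s,255,165)
    print(k,onz(ft,*tu,z).round(4),onz(fs,*su,z).round(4),*[np.round(x,4) for x in tri(ray(ft,*tu),ray(fs,*su))])
# screws/plate corners top
for k,c,z in (("c+x+y",(60,92),.012),("c+x-y",(502,80),.012),("c-x-y",(514,372),.012),("c-x+y",(66,381),.012)):
    print(k,onz(ft,*cr(*c,260,160),z).round(4))
for k,c in (("c-x-y",(140,284)),("c+x-y",(333,505)),("c+x+y",(710,265)),("c-x+y",(510,80))):
    print(k,onz(fs,*cr(*c,255,165),.012).round(4))
print(onz(ft,*cr(660,157,260,160),.085))
E
```

```text
cap [ 0.5979 -0.0616  0.105 ] [ 0.5977 -0.063   0.105 ] [ 0.5977 -0.0621  0.1044] 0.0013
post [0.5078 0.0355 0.089 ] [0.504  0.0366 0.089 ] [0.5071 0.0349 0.0929] 0.0011
hub [0.5954 0.0204 0.051 ] [0.5939 0.0206 0.051 ] [0.595  0.0201 0.0525] 0.0007
lineout [0.5563 0.1304 0.014 ] [0.5571 0.1296 0.014 ] [0.5564 0.1304 0.0128] 0.0003
linein [0.5865 0.0463 0.014 ] [0.5814 0.0546 0.014 ] [0.5861 0.0475 0.0236] 0.004
barA [ 0.6183 -0.0578  0.105 ] [ 0.5779 -0.0673  0.105 ] [ 0.6048 -0.0691  0.1358] 0.0287
barB [ 0.577  -0.0665  0.105 ] [ 0.6172 -0.0588  0.105 ] [ 0.5904 -0.0558  0.0733] 0.0287
c+x+y [0.6563 0.1428 0.012 ]
c+x-y [ 0.6624 -0.1285  0.012 ]
c-x-y [ 0.4827 -0.1325  0.012 ]
c-x+y [0.479 0.137 0.012]
c-x-y [ 0.4875 -0.1357  0.012 ]
c+x-y [ 0.667  -0.1297  0.012 ]
c+x+y [0.6588 0.1366 0.012 ]
c-x+y [0.482  0.1309 0.012 ]
[ 0.60069959 -0.21390004  0.085     ]
```

```bash
cat >> h.py <<'E'
from scipy.spatial.transform import Rotation as Ro
def goto(x,y,z,yawdeg=None):
    o=monitor.get_obs(); w,a,b,c=o["tool_rot"]; R=Ro.from_quat([a,b,c,w]); M=R.as_matrix()
    yaw=np.degrees(np.arctan2(M[1,0],M[0,0])); 
    print("t",round(o["clock"],2),"pos",o["ee_pos"].round(4),"yaw",yaw.round(1),"tilt",np.degrees(np.arccos(-M[2,2])).round(2),"F",o["ft_force"].round(1),"M",o["wrist_torque"].round(2),"w",round(o["grip_width"],4),"q6",o["q"][5].round(2))
    d=np.array([x,y,z])-o["ee_pos"]; print("linear",(M.T@d).round(4))
    if yawdeg is not None:
        T=Ro.from_matrix(np.array([[np.cos(np.radians(yawdeg)),np.sin(np.radians(yawdeg)),0],[np.sin(np.radians(yawdeg)),-np.cos(np.radians(yawdeg)),0],[0,0,-1]]))
        print("dr",(R.inv()*T).as_rotvec().round(3))
E
python3 -c "
from h import *
goto(.506,.0355,.16,80)"
```

```text
t 0.2 pos [ 0.2576 -0.5136  0.2306] yaw -63.4 tilt 0.08 F [ 0.4 -0.7  0.4] M [ 0.05  0.07 -0.01] w 0.0853 q6 -0.15
linear [-0.3794 -0.4682  0.0712]
dr [-2.000e-03  0.000e+00 -2.502e+00]
```

{"api": "drive_tool", "payload": {"linear": [[-0.03, -0.037, 0], [-0.06, -0.074, 0], [-0.09, -0.111, 0], [-0.12, -0.148, 0], [-0.15, -0.185, 0]], "dr": [[0, 0, -0.14], [0, 0, -0.28], [0, 0, -0.42], [0, 0, -0.56], [0, 0, -0.7]], "jaw": 0}}

```text
clock: 0.7
ee_pos: [0.3562, -0.2952, 0.2312]
tool_rot: [-0.0, 0.98, -0.199, 0.0]
ft_force: [0.9, 0.6, -0.4]
grip_width: 0.0428
```

```bash
python3 -c "
from h import *
goto(.506,.0355,.16,80)"
```

```text
t 0.7 pos [ 0.3562 -0.2952  0.2312] yaw -23.0 tilt 0.01 F [ 0.9  0.6 -0.4] M [ 0.02 -0.07  0.01] w 0.0428 q6 -0.48
linear [ 0.0089 -0.3629  0.0712]
dr [ 0.    -0.    -1.797]
```

{"api": "drive_tool", "payload": {"linear": [[0.001, -0.048, 0], [0.002, -0.096, 0], [0.003, -0.144, 0], [0.004, -0.192, 0], [0.005, -0.24, 0]], "dr": [[0, 0, -0.14], [0, 0, -0.28], [0, 0, -0.42], [0, 0, -0.56], [0, 0, -0.7]]}}

```text
clock: 1.2
ee_pos: [0.4557, -0.0766, 0.2314]
tool_rot: [0.0, 0.989, 0.149, 0.0]
ft_force: [1.7, -0.6, 0.4]
grip_width: 0.0429
```

```bash
python3 -c "
from h import *
goto(.506,.0355,.13,80)"
```

```text
t 1.2 pos [ 0.4557 -0.0766  0.2314] yaw 17.2 tilt 0.04 F [ 1.7 -0.6  0.4] M [-0.01  0.01  0.02] w 0.0429 q6 -0.65
linear [ 0.0811 -0.0922  0.1014]
dr [ 1.000e-03 -0.000e+00 -1.097e+00]
```

{"api": "drive_tool", "payload": {"linear": [[0.02, -0.023, 0.01], [0.04, -0.046, 0.02], [0.06, -0.069, 0.03], [0.081, -0.092, 0.05], [0.081, -0.092, 0.08]], "dr": [[0, 0, -0.14], [0, 0, -0.28], [0, 0, -0.42], [0, 0, -0.56], [0, 0, -0.7]]}}

```text
clock: 1.7
ee_pos: [0.509, 0.0359, 0.1525]
tool_rot: [0.001, 0.877, 0.481, 0.003]
ft_force: [-0.8, -0.2, -0.1]
grip_width: 0.0427
```

```bash
python3 -c "
from h import *
goto(.506,.0355,.11,80)
cv2.imwrite('pics/a1.png',cv2.resize(cams.grab_frame('scene')['frame'][120:280,230:430],None,fx=3.5,fy=3.5))
cv2.imwrite('pics/a2.png',cv2.resize(cams.grab_frame('top')['frame'][140:280,220:420],None,fx=4,fy=4))
"
```

```text
t 1.7 pos [0.509  0.0359 0.1525] yaw 57.5 tilt 0.34 F [-0.8 -0.2 -0.1] M [-0.02 -0.    0.03] w 0.0427 q6 -1.1
linear [-0.0021 -0.0025  0.0425]
dr [ 0.005 -0.003 -0.393]
```

View pics/a1.png

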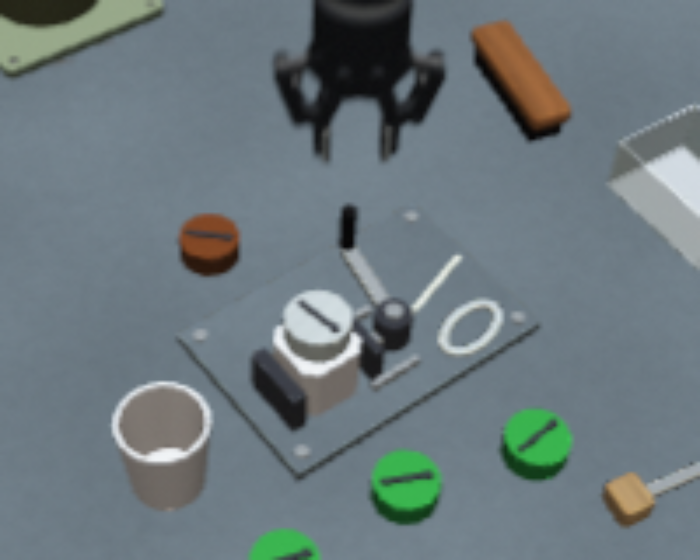

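View pics/a2.png

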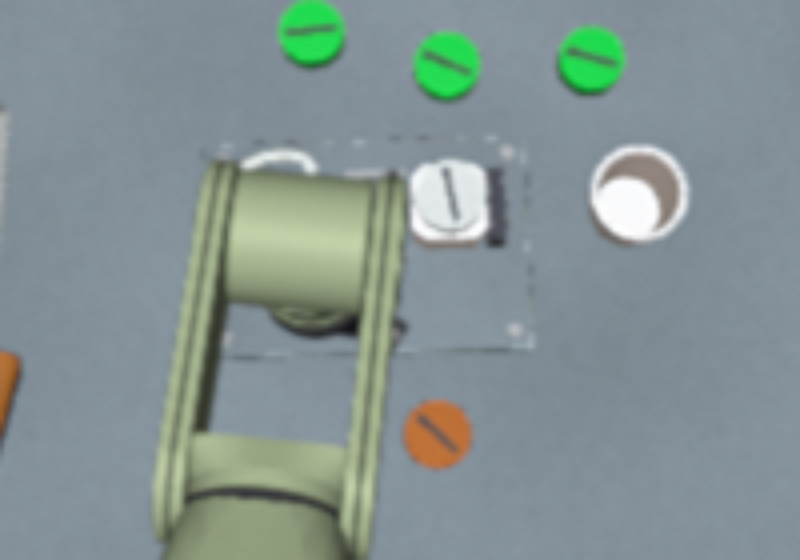

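The scene view shows the open gripper above the black post, fingertips at crop (320,155) and (388,155), post top at (349,208). The top view is covered by the arm. I finish the turn and go down over the post.

{"api": "drive_tool", "payload": {"linear": [[-0.002, -0.0025, 0.01], [-0.002, -0.0025, 0.02], [-0.002, -0.0025, 0.035], [-0.002, -0.0025, 0.045], [-0.002, -0.0025, 0.045]], "dr": [[0, 0, -0.13], [0, 0, -0.26], [0, 0, -0.39], [0, 0, -0.39], [0, 0, -0.39]]}}

```text
clock: 2.3
ee_pos: [0.5018, 0.0324, 0.1055]
tool_rot: [-0.001, 0.772, 0.636, -0.001]
ft_force: [-0.2, 0.6, 0.2]
grip_width: 0.043
```

```bash
python3 -c "
from h import *
goto(.506,.0355,.055,80)
cv2.imwrite('pics/a3.png',cv2.resize(cams.grab_frame('scene')['frame'][150:250,260:380],None,fx=5,fy=5))
"
```

```text
t 2.3 pos [0.5018 0.0324 0.1055] yaw 79.0 tilt 0.15 F [-0.2  0.6  0.2] M [-0.01  0.04  0.02] w 0.043 q6 -1.49
linear [0.0039 0.0036 0.0505]
dr [-0.003  0.    -0.017]
```

View pics/a3.png

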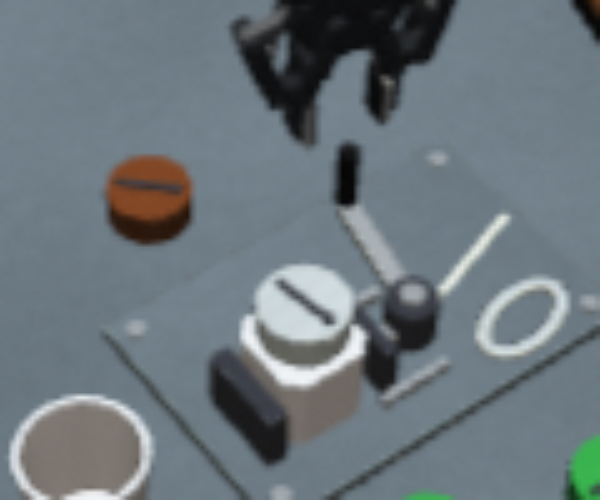

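The fingers straddle the post, with tips at (305,140) and (380,120) and the post top at (347,148). I go down.

{"api": "drive_tool", "payload": {"linear": [[0.004, 0.0035, 0], [0.004, 0.0035, 0.017], [0.004, 0.0035, 0.034], [0.004, 0.0035, 0.05], [0.004, 0.0035, 0.05]], "dr": [[0, 0, -0.015], [0, 0, -0.015], [0, 0, -0.015], [0, 0, -0.015], [0, 0, -0.015]]}}

```text
clock: 2.85
ee_pos: [0.506, 0.0363, 0.0551]
tool_rot: [-0.001, 0.765, 0.644, -0.001]
ft_force: [-0.2, -0.2, -0.0]
grip_width: 0.0427
```

{"api": "drive_tool", "payload": {"linear": [[0, 0, 0], [0, 0, 0], [0, 0, 0], [0, 0, 0]], "dr": [[0, 0, 0], [0, 0, 0], [0, 0, 0], [0, 0, 0]], "jaw": 1}}

```text
clock: 3.25
ee_pos: [0.5084, 0.0359, 0.0578]
tool_rot: [0.001, 0.765, 0.644, 0.001]
ft_force: [-1.0, 0.4, 5.4]
grip_width: 0.0129
```

```bash
python3 -c "
from h import *
goto(.506,.0355,.055,80)
cv2.imwrite('pics/a4.png',cv2.resize(cams.grab_frame('scene')['frame'][150:250,260:380],None,fx=5,fy=5))
import numpy as np
p=np.array([.5945,.0205])
for i in range(0,9):
    th=.183+ (1.26-.183)*i/8
    a=np.pi-th+.015
    print(round(th,3),(p+.09*np.array([np.cos(a),np.sin(a)])).round(4))
"
```

```text
t 3.25 pos [0.5084 0.0359 0.0578] yaw 80.1 tilt 0.16 F [-1.   0.4  5.4] M [-0.04  0.11 -0.01] w 0.0129 q6 -1.5
linear [-0.0008 -0.0023  0.0028]
dr [ 0.003 -0.     0.003]
0.183 [0.5058 0.0355]
0.318 [0.5086 0.0473]
0.452 [0.513  0.0586]
0.587 [0.5188 0.0692]
0.722 [0.526  0.0789]
0.856 [0.5345 0.0876]
0.991 [0.5441 0.095 ]
1.125 [0.5545 0.1011]
1.26 [0.5657 0.1058]
```

View pics/a4.png

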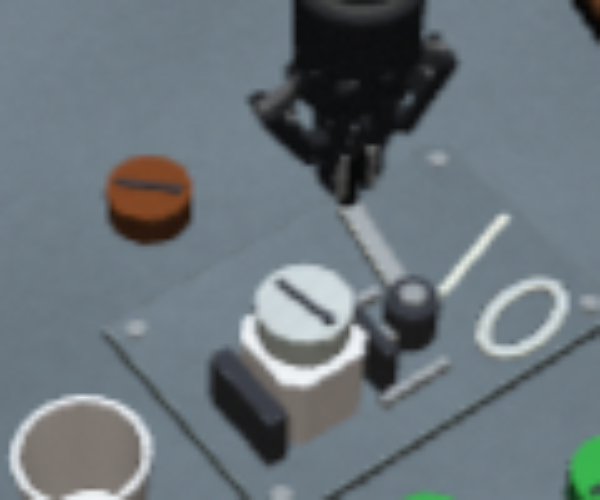

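The post is gripped at 12.9 mm width, with the fingers round it at (348,180). I swing along the 90 mm arc, turning the tool with the lever.

{"api": "drive_tool", "payload": {"linear": [[0.009, 0.0005, 0], [0.018, 0.002, 0], [0.0265, 0.004, 0], [0.035, 0.007, 0], [0.043, 0.011, 0]], "dr": [[0, 0, 0.1], [0, 0, 0.2], [0, 0, 0.3], [0, 0, 0.4], [0, 0, 0.5]]}}

```text
clock: 3.8
ee_pos: [0.5267, 0.0758, 0.0577]
tool_rot: [0.002, 0.901, 0.433, 0.001]
ft_force: [0.9, -4.0, 4.9]
grip_width: 0.0117
```

```bash
python3 -c "
from h import *
goto(.5657,.1058,.055,19)
"
```

```text
t 3.8 pos [0.5267 0.0758 0.0577] yaw 51.3 tilt 0.2 F [ 0.9 -4.   4.9] M [-0.66  0.06  0.05] w 0.0117 q6 -0.91
linear [0.0478 0.0116 0.0028]
dr [ 0.003 -0.001  0.564]
```

{"api": "drive_tool", "payload": {"linear": [[0.009, 0.0005, 0], [0.018, 0.0015, 0], [0.0265, 0.0035, 0], [0.035, 0.006, 0], [0.043, 0.0095, 0]], "dr": [[0, 0, 0.1], [0, 0, 0.2], [0, 0, 0.3], [0, 0, 0.4], [0, 0, 0.5]]}}

```text
clock: 4.3
ee_pos: [0.5616, 0.102, 0.0577]
tool_rot: [0.003, 0.98, 0.197, 0.001]
ft_force: [1.7, -8.9, 4.7]
grip_width: 0.0122
```

```bash
python3 -c "
from h import *
goto(.5657,.1058,.055,19)
cv2.imwrite('pics/a5.png',cv2.resize(cams.grab_frame('scene')['frame'][150:250,260:380],None,fx=6,fy=6,interpolation=cv2.INTER_CUBIC))
"
```

```text
t 4.3 pos [0.5616 0.102  0.0577] yaw 22.7 tilt 0.34 F [ 1.7 -8.9  4.7] M [-1.39 -0.08  0.05] w 0.0122 q6 -0.36
linear [ 0.0052 -0.002   0.0027]
dr [ 0.006 -0.002  0.064]
```

View pics/a5.png

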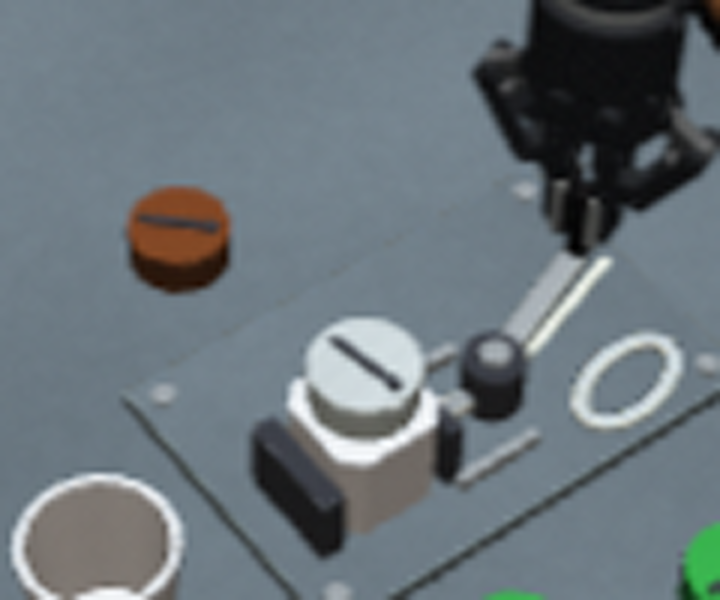

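The lever lies just short of the line (bar at (545,295), line at (570,305)), which gives about 1.20 rad. I push a little further and settle.

{"api": "drive_tool", "payload": {"linear": [[0.003, 0.001, 0], [0.006, 0.002, 0], [0.006, 0.002, 0]], "dr": [[0, 0, 0.035], [0, 0, 0.065], [0, 0, 0.065]]}}

```text
clock: 4.65
ee_pos: [0.5673, 0.104, 0.0578]
tool_rot: [0.001, 0.986, 0.166, 0.001]
ft_force: [0.5, -1.4, 5.6]
grip_width: 0.0123
```

```bash
python3 -c "
from h import *
goto(.5657,.1058,.055,19)
p=monitor.get_obs()['ee_pos']
print(np.arctan2(p[1]-.0205,.5945-p[0])+.015,np.hypot(p[1]-.0205,.5945-p[0]))
"
```

```text
t 4.65 pos [0.5673 0.104  0.0578] yaw 19.1 tilt 0.16 F [ 0.5 -1.4  5.6] M [-0.37  0.15  0.  ] w 0.0123 q6 -0.3
linear [-0.0009 -0.0022  0.0028]
dr [ 0.002 -0.002  0.002]
1.2706305023608175 0.08781512375873425
```

{"api": "drive_tool", "payload": {"linear": [[0, 0, 0], [0, 0, 0], [0, 0, 0], [0, 0, -0.03], [0, 0, -0.07]], "dr": [[0, 0, 0], [0, 0, 0], [0, 0, 0], [0, 0, 0], [0, 0, 0]], "jaw": -0.3}}

```text
clock: 5.15
ee_pos: [0.5628, 0.1048, 0.1237]
tool_rot: [-0.001, 0.986, 0.166, -0.004]
ft_force: [1.1, -0.1, -0.6]
grip_width: 0.0551
```

{"api": "drive_tool", "payload": {"linear": [[0, 0, -0.03], [-0.03, 0.03, -0.05], [-0.06, 0.06, -0.05], [-0.09, 0.08, -0.05], [-0.1, 0.08, -0.05]], "dr": [[0, 0, 0], [0, 0, 0.14], [0, 0, 0.28], [0, 0, 0.42], [0, 0, 0.56]]}}

```text
clock: 5.65
ee_pos: [0.4957, -0.006, 0.1761]
tool_rot: [0.0, 0.993, -0.117, -0.001]
ft_force: [0.6, 0.6, -0.1]
grip_width: 0.0555
```

```bash
python3 -c "
from h import *
goto(.597,-.064,.16,-90)
a=cams.grab_frame('scene')['frame'];cv2.imwrite('pics/b1r.png',a)
cv2.imwrite('pics/b1.png',cv2.resize(a[165:260,255:395],None,fx=5.5,fy=5.5,interpolation=cv2.INTER_CUBIC))
a=cams.grab_frame('top')['frame'];cv2.imwrite('pics/b2r.png',a)
cv2.imwrite('pics/b2.png',cv2.resize(a[160:240,260:400],None,fx=5.5,fy=5.5,interpolation=cv2.INTER_CUBIC))
"
```

```text
t 5.65 pos [ 0.4957 -0.006   0.1761] yaw -13.5 tilt 0.08 F [ 0.6  0.6 -0.1] M [-0.01 -0.03  0.01] w 0.0555 q6 0.05
linear [0.112  0.0328 0.016 ]
dr [0.002 0.    1.336]
```

View pics/b1.png

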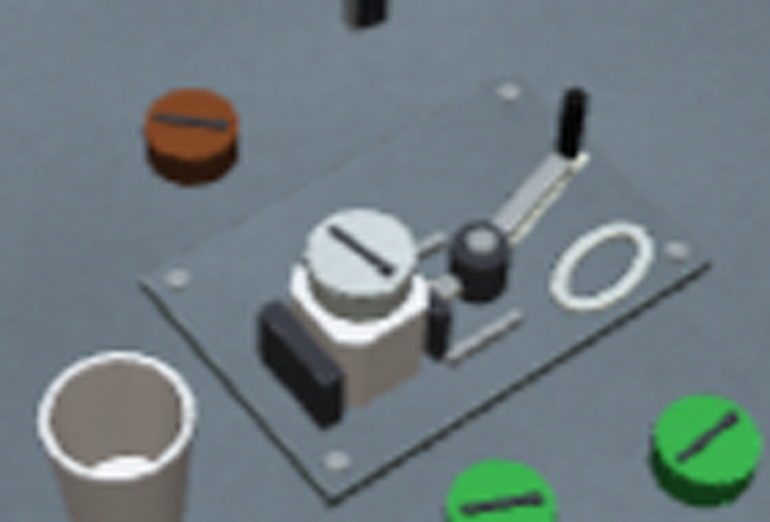

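View pics/b2.png

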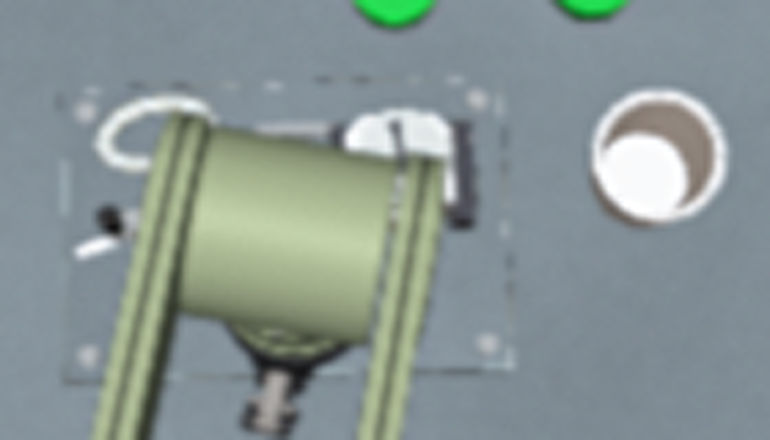

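The lever bar now covers the line. The post top is at (574,94) in the scene crop and (107,222) in the top crop, partly hidden there. I compute its angle and the cap position.

```bash
python3 -c "
from h import *
import pickle; C=pickle.load(open('cal.pkl','rb'))
def ang(p): return np.arctan2(p[1]-.0205,.5945-p[0])+.015
s=cr(574,94,255,165); t=cr(107,218,260,160)
print(onz(C['scene'],*s,.089), ang(onz(C['scene'],*s,.089)),onz(C['top'],*t,.089),ang(onz(C['top'],*t,.089)),tri(ray(C['top'],*t),ray(C['scene'],*s)))
# cap top ellipse via mask in scene, before/after
for n in ('scene0','b1r'):
    a=cv2.imread(f'pics/{n}.png'); g=a.astype(int); r=g[165:260,255:395]
    m=((r[...,1]>185)).astype('uint8')*255
    cv2.imwrite('pics/m_'+n+'.png',cv2.resize(m,None,fx=5,fy=5,interpolation=cv2.INTER_NEAREST))
b=cr(361,247,255,165); print('cap',onz(C['scene'],*b,.103))
A=onz(C['scene'],*cr(332,230,255,165),.105);B=onz(C['scene'],*cr(390,271,255,165),.105);print(A,B,np.arctan2(B[1]-A[1],B[0]-A[0]))
A=onz(C['scene'],*cr(289,275,255,165),.072);print(A)
"
```

```text
[0.56377343 0.10514189 0.089     ] 1.2375711319191776 [0.56604714 0.10624684 0.089     ] 1.2654047781787041 (array([0.56519121, 0.10522273, 0.09039387]), np.float64(0.002176571311827334))
cap [ 0.59398183 -0.06216411  0.103     ]
[ 0.57761111 -0.06895024  0.105     ] [ 0.61635271 -0.06002441  0.105     ] 0.22644266620819042
[ 0.56808019 -0.08952487  0.072     ]
```

View pics/m_b1r.png

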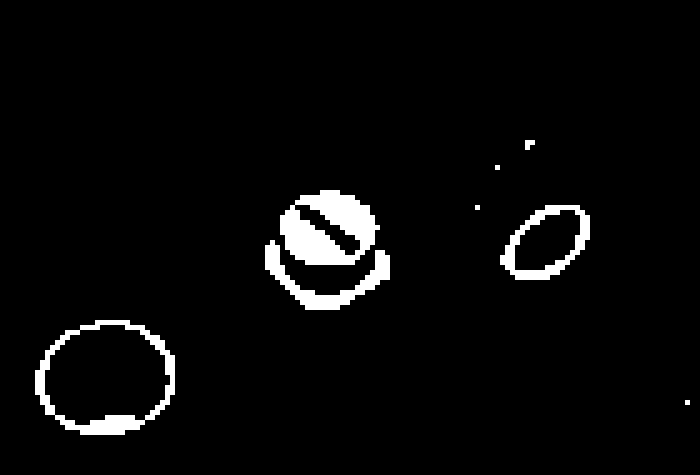

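The lever measures 1.24 to 1.27 rad in the two views, so it is on the line. The cap bar midpoint is (0.597, -0.0645) with yaw about 0.22. I go above the cap with the jaws along world x, where the jar can shift freely.

{"api": "drive_tool", "payload": {"linear": [[0.035, 0.01, 0], [0.07, 0.02, 0], [0.1, 0.03, 0.01], [0.112, 0.033, 0.02], [0.112, 0.033, 0.026]], "dr": [[0, 0, -0.06], [0, 0, -0.06], [0, 0, -0.06], [0, 0, -0.06], [0, 0, -0.06]], "jaw": -1}}

```text
clock: 6.25
ee_pos: [0.6008, -0.061, 0.1489]
tool_rot: [-0.0, 0.997, -0.082, -0.0]
ft_force: [1.2, 0.3, -0.8]
grip_width: 0.0852
```

{"api": "drive_tool", "payload": {"linear": [[0, 0, 0], [0, 0, 0]], "dr": [[0, 0, 0], [0, 0, 0]]}}

```text
clock: 6.45
ee_pos: [0.5986, -0.0598, 0.1499]
tool_rot: [-0.0, 0.997, -0.082, -0.001]
ft_force: [0.2, 1.3, 1.4]
grip_width: 0.0856
```

```bash
python3 -c "
from h import *
goto(.597,-.064,.074,-10)
a=cams.grab_frame('scene')['frame']
cv2.imwrite('pics/c1.png',cv2.resize(a[140:260,255:395],None,fx=5,fy=5,interpolation=cv2.INTER_CUBIC))
"
```

```text
t 6.45 pos [ 0.5986 -0.0598  0.1499] yaw -9.4 tilt 0.08 F [0.2 1.3 1.4] M [-0.02 -0.01  0.01] w 0.0856 q6 -0.08
linear [-0.0008  0.0044  0.0759]
dr [-0.     0.001  0.011]
```

View pics/c1.png

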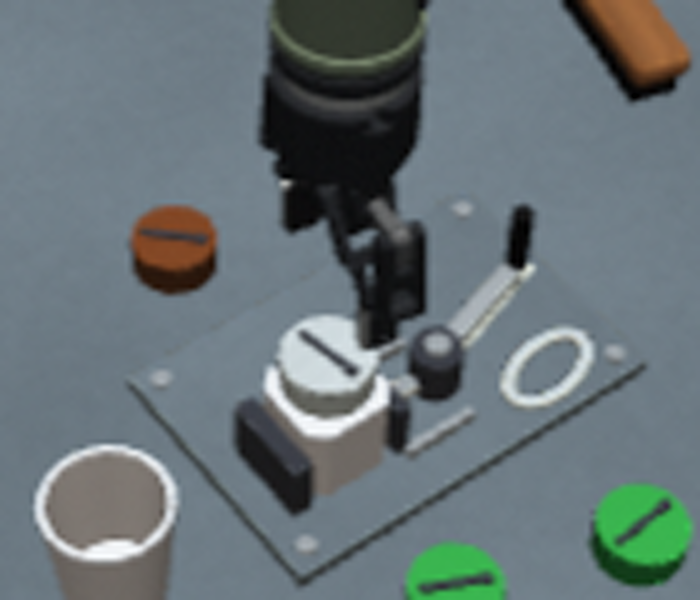

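The gripper is above the cap at (330,355), with the nearer finger tip at (378,340). I move the last 4 mm and go down in two stages.

{"api": "drive_tool", "payload": {"linear": [[-0.001, 0.0045, 0], [-0.001, 0.0045, 0.01], [-0.001, 0.0045, 0.02], [-0.001, 0.0045, 0.03], [-0.001, 0.0045, 0.03]], "dr": [[0, 0, 0], [0, 0, 0], [0, 0, 0], [0, 0, 0], [0, 0, 0]]}}

```text
clock: 7.0
ee_pos: [0.5955, -0.0647, 0.1175]
tool_rot: [-0.0, 0.997, -0.083, -0.003]
ft_force: [0.5, 0.7, -0.0]
grip_width: 0.0856
```

```bash
python3 -c "
from h import *
goto(.597,-.0645,.074,-10)
a=cams.grab_frame('scene')['frame']
cv2.imwrite('pics/c2.png',cv2.resize(a[160:250,270:370],None,fx=6,fy=6,interpolation=cv2.INTER_CUBIC))
"
```

```text
t 7.0 pos [ 0.5955 -0.0647  0.1175] yaw -9.5 tilt 0.3 F [ 0.5  0.7 -0. ] M [0.02 0.03 0.02] w 0.0856 q6 -0.09
linear [ 0.0016 -0.0004  0.0435]
dr [-0.001  0.005  0.008]
```

View pics/c2.png

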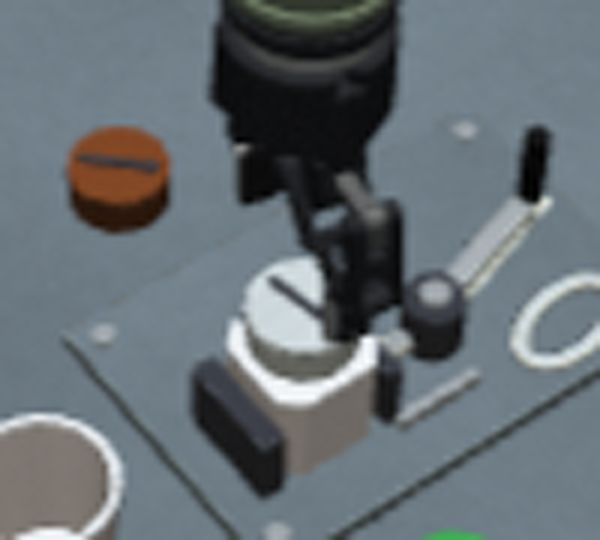

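The near (+x) finger stands just off the cap's right side at (345,330), as expected. I go down.

{"api": "drive_tool", "payload": {"linear": [[0.001, 0, 0.015], [0.001, 0, 0.03], [0.001, 0, 0.043], [0.001, 0, 0.043]], "dr": [[0, 0, 0], [0, 0, 0], [0, 0, 0], [0, 0, 0]]}}

```text
clock: 7.45
ee_pos: [0.596, -0.0647, 0.0737]
tool_rot: [-0.001, 0.997, -0.083, -0.003]
ft_force: [-0.0, -0.6, -0.9]
grip_width: 0.0854
```

```bash
python3 -c "
from h import *
goto(.597,-.0645,.074,-10)
a=cams.grab_frame('scene')['frame']
cv2.imwrite('pics/c3.png',cv2.resize(a[160:250,270:370],None,fx=6,fy=6,interpolation=cv2.INTER_CUBIC))
"
```

```text
t 7.45 pos [ 0.596  -0.0647  0.0737] yaw -9.5 tilt 0.37 F [-0.  -0.6 -0.9] M [0.01 0.04 0.03] w 0.0854 q6 -0.09
linear [ 0.001  -0.0003 -0.0003]
dr [-0.001  0.006  0.008]
```

View pics/c3.png

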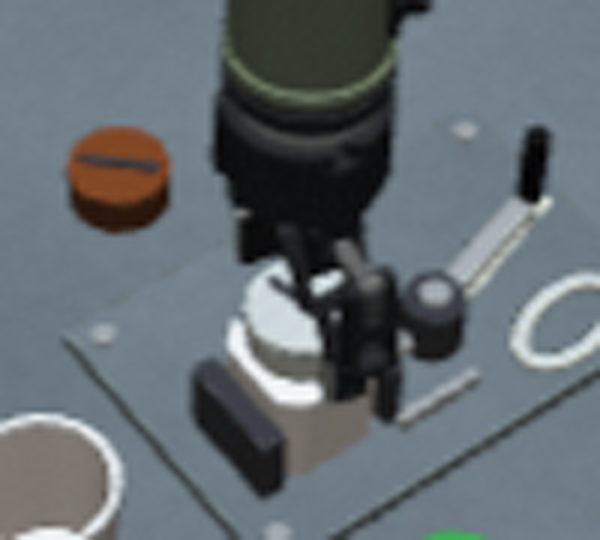

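No contact force, and the finger is beside the cap at (345,380). I close.

{"api": "drive_tool", "payload": {"linear": [[0, 0, 0], [0, 0, 0], [0, 0, 0], [0, 0, 0], [0, 0, 0]], "dr": [[0, 0, 0], [0, 0, 0], [0, 0, 0], [0, 0, 0], [0, 0, 0]], "jaw": 1}}

```text
clock: 8.0
ee_pos: [0.5991, -0.0655, 0.0786]
tool_rot: [0.0, 0.997, -0.083, 0.001]
ft_force: [-3.3, -0.1, 5.2]
grip_width: 0.0549
```

```bash
python3 -c "
from h import *
goto(.597,-.0645,.074,-10)
a=cams.grab_frame('scene')['frame']
cv2.imwrite('pics/c4.png',cv2.resize(a[160:250,270:370],None,fx=6,fy=6,interpolation=cv2.INTER_CUBIC))
"
```

```text
t 8.0 pos [ 0.5991 -0.0655  0.0786] yaw -9.5 tilt 0.08 F [-3.3 -0.1  5.2] M [0.02 0.45 0.01] w 0.0549 q6 -0.09
linear [-0.0022 -0.0006  0.0046]
dr [ 0.    -0.001  0.009]
```

View pics/c4.png

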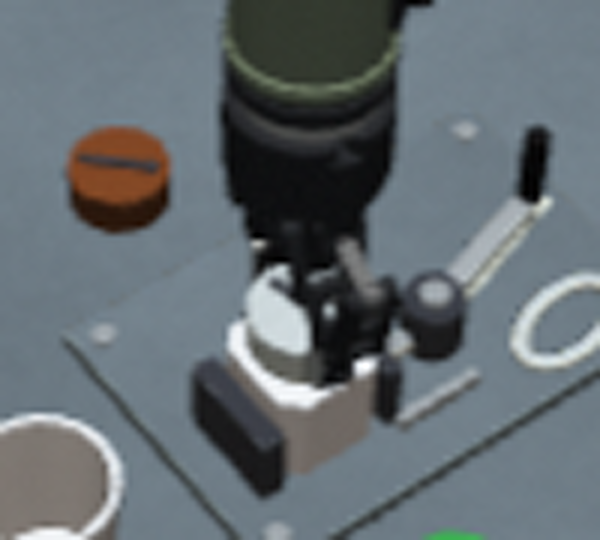

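The cap is gripped at 54.9 mm width, pressed down only lightly (5 N). I turn anticlockwise (negative about tool z), taking out the 2 mm x offset.

{"api": "drive_tool", "payload": {"linear": [[0.002, 0.0005, 0], [0.002, 0.0005, 0], [0.002, 0.0005, 0], [0.002, 0.0005, 0], [0.002, 0.0005, 0]], "dr": [[0, 0, -0.08], [0, 0, -0.16], [0, 0, -0.25], [0, 0, -0.34], [0, 0, -0.43]]}}

```text
clock: 8.55
ee_pos: [0.6012, -0.0659, 0.0787]
tool_rot: [-0.0, 0.991, 0.133, 0.001]
ft_force: [-1.5, 1.8, 5.3]
grip_width: 0.0546
```

```bash
python3 -c "
from h import *
goto(.599,-.0645,.074,-10)
a=cams.grab_frame('scene')['frame']
cv2.imwrite('pics/c5.png',cv2.resize(a[160:250,270:370],None,fx=6,fy=6,interpolation=cv2.INTER_CUBIC))
"
```

```text
t 8.55 pos [ 0.6012 -0.0659  0.0787] yaw 15.3 tilt 0.12 F [-1.5  1.8  5.3] M [ 0.27  0.26 -0.24] w 0.0546 q6 -0.52
linear [-0.0018 -0.0019  0.0047]
dr [-0.    -0.002  0.441]
```

View pics/c5.png

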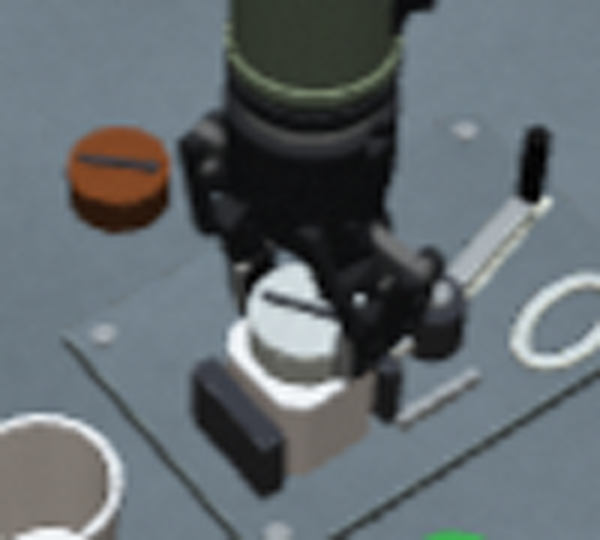

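The bar now runs (265,295) to (335,310), so the cap turns with the gripper (torque 0.24 N m) while the jar stays put. I continue.

{"api": "drive_tool", "payload": {"linear": [[0, 0, 0], [0, 0, 0], [0, 0, 0], [0, 0, 0], [0, 0, 0]], "dr": [[0, 0, -0.09], [0, 0, -0.18], [0, 0, -0.27], [0, 0, -0.36], [0, 0, -0.45]]}}

```text
clock: 9.1
ee_pos: [0.6017, -0.0656, 0.0786]
tool_rot: [0.0, 0.937, 0.351, 0.002]
ft_force: [0.5, 2.4, 5.1]
grip_width: 0.0546
```

```bash
python3 -c "
from h import *
goto(.599,-.0645,.074,-10)
a=cams.grab_frame('scene')['frame']
cv2.imwrite('pics/c6.png',cv2.resize(a[160:250,270:370],None,fx=6,fy=6,interpolation=cv2.INTER_CUBIC))
"
```

```text
t 9.1 pos [ 0.6017 -0.0656  0.0786] yaw 41.1 tilt 0.19 F [0.5 2.4 5.1] M [ 0.43  0.06 -0.28] w 0.0546 q6 -0.97
linear [-0.0013 -0.0026  0.0046]
dr [-0.    -0.003  0.891]
```

View pics/c6.png

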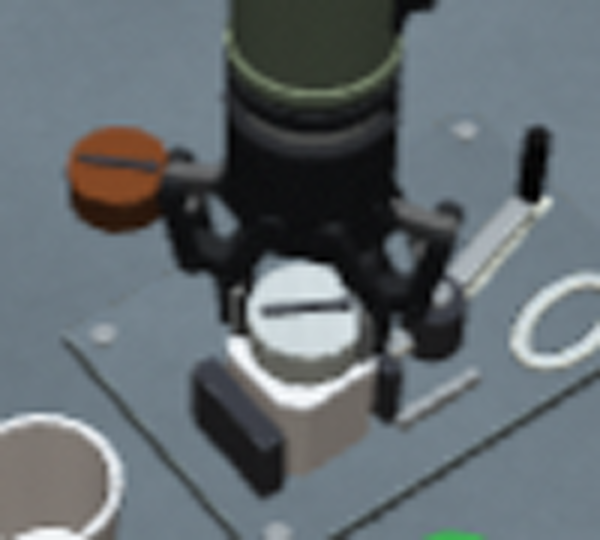

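The bar is at (262,310) to (348,305), so the cap yaw is about 1.1 rad and the grip holds. I continue.

{"api": "drive_tool", "payload": {"linear": [[0, 0, 0], [0, 0, 0], [0, 0, 0], [0, 0, 0], [0, 0, 0]], "dr": [[0, 0, -0.09], [0, 0, -0.18], [0, 0, -0.27], [0, 0, -0.36], [0, 0, -0.45]]}}

```text
clock: 9.65
ee_pos: [0.602, -0.0657, 0.0787]
tool_rot: [0.001, 0.835, 0.55, 0.002]
ft_force: [0.3, 2.5, 4.7]
grip_width: 0.0549
```

{"api": "drive_tool", "payload": {"linear": [[0, 0, 0], [0, 0, 0], [0, 0, 0]], "dr": [[0, 0, -0.06], [0, 0, -0.12], [0, 0, -0.18]]}}

```text
clock: 9.95
ee_pos: [0.6023, -0.065, 0.0792]
tool_rot: [0.001, 0.783, 0.622, 0.002]
ft_force: [-0.5, 4.2, 7.4]
grip_width: 0.0547
```

```bash
python3 -c "
from h import *
goto(.599,-.0645,.074,-10)
a=cams.grab_frame('scene')['frame']; cv2.imwrite('pics/c7r.png',a)
cv2.imwrite('pics/c7.png',cv2.resize(a[160:250,270:370],None,fx=6,fy=6,interpolation=cv2.INTER_CUBIC))
"
```

```text
t 9.95 pos [ 0.6023 -0.065   0.0792] yaw 77.0 tilt 0.27 F [-0.5  4.2  7.4] M [ 0.72  0.05 -0.23] w 0.0547 q6 -1.6
linear [-0.0002 -0.0033  0.0052]
dr [ 1.000e-03 -5.000e-03  1.518e+00]
```

View pics/c7.png

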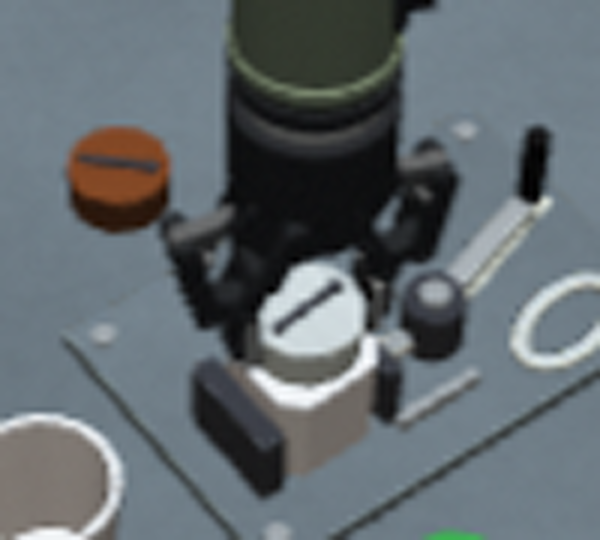

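The vertical force rose to 7.4 N and z by 0.5 mm at a cap yaw near 1.7 rad, so the lugs are coming free (bar at (278,328) to (338,287)). I turn a further 0.2 rad, slowly.

{"api": "drive_tool", "payload": {"linear": [[0, 0, 0], [0, 0, 0], [0, 0, 0], [0, 0, 0]], "dr": [[0, 0, -0.06], [0, 0, -0.12], [0, 0, -0.18], [0, 0, -0.18]]}}

```text
clock: 10.4
ee_pos: [0.6023, -0.0651, 0.0803]
tool_rot: [0.001, 0.724, 0.69, 0.002]
ft_force: [-2.9, 4.4, 12.3]
grip_width: 0.0546
```

```bash
python3 -c "
from h import *
import pickle; C=pickle.load(open('cal.pkl','rb'))
goto(.599,-.0645,.074,-10)
a=cams.grab_frame('scene')['frame']; cv2.imwrite('pics/c8r.png',a)
cv2.imwrite('pics/c8.png',cv2.resize(a[160:250,270:370],None,fx=6,fy=6,interpolation=cv2.INTER_CUBIC))
A=onz(C['scene'],*cr(276,329,270,160,6),.105);B=onz(C['scene'],*cr(340,286,270,160,6),.105);print('prev bar',A,B,np.arctan2(B[1]-A[1],B[0]-A[0]))
"
```

```text
t 10.4 pos [ 0.6023 -0.0651  0.0803] yaw 87.3 tilt 0.25 F [-2.9  4.4 12.3] M [ 0.78  0.49 -0.04] w 0.0546 q6 -1.78
linear [ 0.0004 -0.0034  0.0063]
dr [ 0.002 -0.005  1.698]
prev bar [ 0.60219319 -0.08402593  0.105     ] [ 0.59830941 -0.04429442  0.105     ] 1.6682374780416724
```

View pics/c8.png

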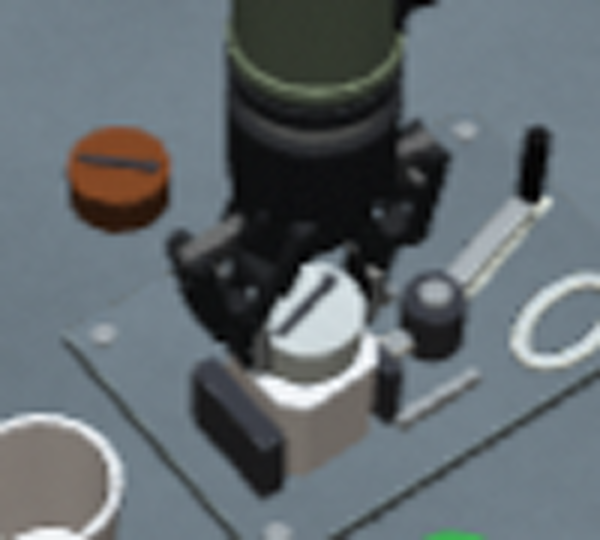

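The torque dropped to 0.04 N m and the liner pushes up with 12 N, so the cap is free at about 1.85 rad, well short of 2.45. I add a small margin turn and relieve the side load, then lift slowly.

{"api": "drive_tool", "payload": {"linear": [[0.001, 0, 0], [0.002, -0.001, -0.003], [0.003, -0.002, -0.007], [0.003, -0.002, -0.012], [0.003, -0.002, -0.017]], "dr": [[0, 0, -0.04], [0, 0, -0.06], [0, 0, -0.06], [0, 0, -0.06], [0, 0, -0.06]]}}

```text
clock: 10.95
ee_pos: [0.5983, -0.0631, 0.0941]
tool_rot: [-0.0, 0.703, 0.712, -0.0]
ft_force: [0.6, -0.3, -0.4]
grip_width: 0.0546
```

```bash
python3 -c "
from h import *
goto(.6023,-.0645,.116,90)
a=cams.grab_frame('scene')['frame']; cv2.imwrite('pics/d1r.png',a)
cv2.imwrite('pics/d1.png',cv2.resize(a[160:250,270:370],None,fx=6,fy=6,interpolation=cv2.INTER_CUBIC))
"
```

```text
t 10.95 pos [ 0.5983 -0.0631  0.0941] yaw 90.7 tilt 0.04 F [ 0.6 -0.3 -0.4] M [-0.02  0.03 -0.01] w 0.0546 q6 -1.83
linear [-0.0014  0.004  -0.0219]
dr [-0.001 -0.     0.012]
```

View pics/d1.png

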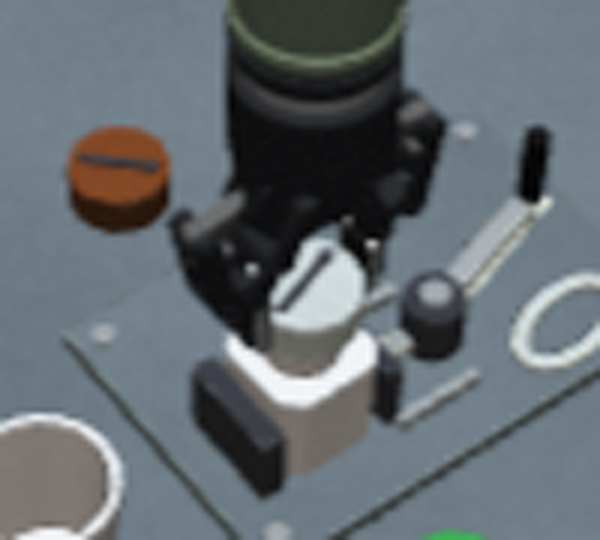

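The cap lifts freely (force about 0, jar still in place). I raise it another 24 mm.

{"api": "drive_tool", "payload": {"linear": [[0, 0, -0.006], [0, 0, -0.012], [-0.001, 0.002, -0.018], [-0.001, 0.003, -0.024], [-0.001, 0.003, -0.024]], "dr": [[0, 0, 0], [0, 0, 0], [0, 0, 0], [0, 0, 0], [0, 0, 0]]}}

```text
clock: 11.5
ee_pos: [0.6028, -0.0643, 0.1198]
tool_rot: [0.001, 0.702, 0.712, 0.001]
ft_force: [0.3, -1.0, 0.1]
grip_width: 0.0545
```

{"api": "drive_tool", "payload": {"linear": [[0, 0, 0], [0, 0, 0], [0, 0, 0]], "dr": [[0, 0, 0], [0, 0, 0], [0, 0, 0]]}}

```text
clock: 11.8
ee_pos: [0.6012, -0.0639, 0.1178]
tool_rot: [-0.0, 0.702, 0.712, -0.0]
ft_force: [0.4, -0.2, -0.0]
grip_width: 0.0548
```

```bash
python3 -c "
from h import *
goto(.6023,-.0645,.118,90)
a=cams.grab_frame('scene')['frame']; cv2.imwrite('pics/d2r.png',a)
cv2.imwrite('pics/d2.png',cv2.resize(a[150:250,270:370],None,fx=6,fy=6,interpolation=cv2.INTER_CUBIC))
a=cams.grab_frame('top')['frame']; cv2.imwrite('pics/d3.png',a)
"
```

```text
t 11.8 pos [ 0.6012 -0.0639  0.1178] yaw 90.8 tilt 0.06 F [ 0.4 -0.2 -0. ] M [-0.04 -0.05  0.01] w 0.0548 q6 -1.83
linear [-0.0006  0.0011 -0.0002]
dr [-0.001 -0.     0.013]
```

View pics/d2.png

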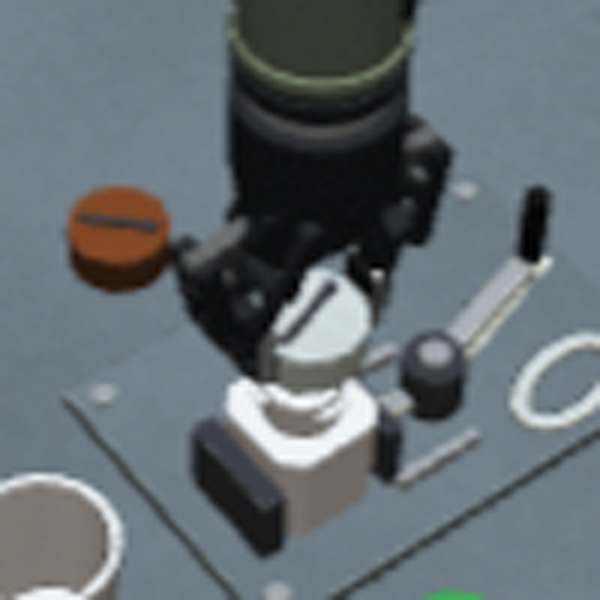

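View pics/d3.png

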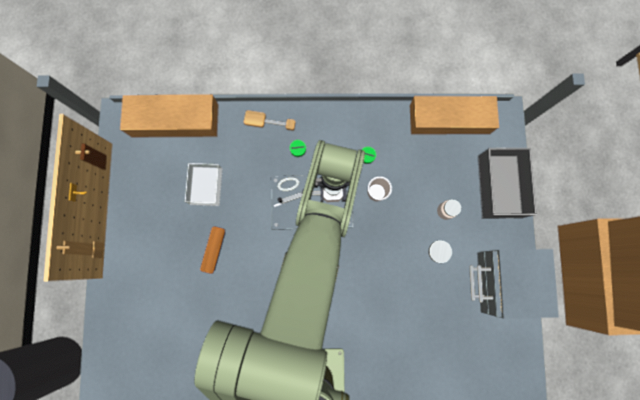

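The scene view shows the cap at (320,315) held level above the open neck at (300,405). The jar is still between stop and jaw, the lever on the line with the post at (536,190), and the other things are where they were in the top view. One numeric check before handing in.

```bash
python3 -c "
from h import *
import pickle; C=pickle.load(open('cal.pkl','rb'))
f=lambda x,y,z:onz(C['scene'],*cr(x,y,270,150,6),z).round(4)
# cap: TCP moved from .0803 (freed, edge 68 mm) 
print('cap top mid (bar)',f(307,312,.144),'cap centre x-y from ellipse',f(321,314,.142))
print('jar shoulder corners L,R,front',f(226,405,.072),f(380,405,.072),f(300,467,.072))
P=f(536,191,.089);print('post',P,np.arctan2(P[1]-.0205,.5945-P[0])+.015)
goto(.6012,-.0639,.1178,90)
d=cv2.absdiff(cv2.imread('pics/top0.png'),cv2.imread('pics/d3.png'))
for n,(x,y) in dict(box=(203,185),brush=(212,250),tin=(440,252),rj=(450,208),cup=(380,188),carab=(284,184)).items(): print(n,d[y-12:y+12,x-10:x+10].mean().round(1))
"
```

```text
cap top mid (bar) [ 0.5983 -0.0645  0.144 ] cap centre x-y from ellipse [ 0.6016 -0.0589  0.142 ]
jar shoulder corners L,R,front [ 0.5758 -0.0944  0.072 ] [ 0.6178 -0.0334  0.072 ] [ 0.6259 -0.0864  0.072 ]
post [0.5629 0.1057 0.089 ] 1.2306320293490611
t 11.9 pos [ 0.6013 -0.0639  0.1179] yaw 90.8 tilt 0.04 F [-0.2  0.4 -0.7] M [0.02 0.03 0.01] w 0.0545 q6 -1.83
linear [ 0.     -0.0001  0.0001]
dr [-0.001 -0.     0.013]
box 1.5
brush 1.4
tin 1.6
rj 1.6
cup 1.4
carab 1.9
```

```bash
python3 -c "
from cell import finish_job; print(finish_job())"
```

```text
the job is handed in; nothing more can be done
None
```

The job is handed in at about 12 s of the 51 s allowed; no verdict was reported. I swung the lever onto the white line. Then I unscrewed the cap about 1.7 rad anticlockwise in one grip and lifted it straight up.

**Cap coming free:** at a cap yaw of about 1.85 rad the turning torque fell to near zero and the liner pushed up with 12 N. I added 0.06 rad for margin, still well short of the 2.45 rad limit.

**Last checks:**
- **Cap:** still held (54.5 mm finger opening) and level (tool tilt below 0.1°). Its edge is about 106 mm above the jar's underside, roughly 2 cm clear of the mouth. I got that height from how far the tool rose, not from a picture.
- **Position over the jar:** the cap is within about 5 mm of the jar's axis, and the side force is close to zero.
- **Lever:** about 1.23 to 1.25 rad.
- **Jar and other things:** the jar looks upright between stop and jaw. The before and after top views match at the cup, carabiner, box, brush, tin and round jar.

**Small disagreements:** the two camera views differed by about 2 mm on the post, and the lever readings ranged from 1.23 to 1.27 rad, all within the 1.14 to 1.36 limits. Two readings of the cap's centre differed by about 6 mm in the last picture, because a finger partly hides it.

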